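Empty the star-wheel tray and hang it up

ROBOT

A 7-joint arm with a two-finger parallel gripper is mounted at the origin on the work surface. World frame = base frame: x ahead of the robot, y to its left, z up, the work surface at z = 0. Lengths are in m, angles in rad, forces in N, time in s.
With the tool pointing down it reaches from about 0.35 to 0.9 m from the base axis. Payload 7.2 kg.
Tool frame: the origin (TCP) lies midway between the tips of the shut fingers; the grasp point (between the pads) lies 19 mm behind it (robot.grip_depth is the z of the grasp point in the tool frame, in m); z points along the fingers, y is the line along which they close (so a half turn about z gives the same grasp; the last joint's range is limited). The gripper opens to 85 mm and grips with 20 to 120 N. Pads are 22 mm wide; open, the fingers measure 114 mm over their backs; the gripper's body (76 mm by 85 mm) begins 54 mm behind the grasp point. The pads swing forward as they close: fully open they stand 13 mm farther back than shut.
Start: joints at [-1.388, 0.411, -0.013, 1.596, 0.006, 1.134, -0.082], TCP at [0.155, 0.605, 0.231] pointing down, gripper open.
Joint ranges: [-2.95, 2.95], [-0.29, 1.99], [-1.47, 1.44], [0.14, 2.54], [-1.03, 4.17], [0.13, 1.85], [-2.86, 2.86]. Speed limits (rad/s): [2.39, 2.39, 3.01, 3.01, 3.14, 3.14, 3.14].

INTERFACE

Orientations are given as a unit quaternion [w, x, y, z].
In Python, from station import readout, camera, order, robot gives the robot as it stands.
- The arm moves only by the shell command python3 -m crank 'ROWS' [OPENING] [FORCE]. ROWS is JSON, one flat list of numbers, 6 for each row, row after row: the shift along the tool's x, y, z normalised to -1 to 1, where 1 is 1000 mm, then the turn, a rotation vector about the tool's x, y, z normalised to -1 to 1, where 1 is pi rad. In form: [tx, ty, tz, ax, ay, az, tx, ty, tz, ax, ay, az, ...]. A call has exactly 5 rows; each row shifts and turns the commanded pose from where the row before left it, along the tool's axes as they then stand; what a row does not reach is not made up. A row lasts 1/8 s, in which the tool goes at most 62.5 mm and 10.7 degrees, less where a joint would pass 70% of its speed; a pose out of reach is approached as far as the arm can. A call with a number of a shift or a turn outside -1 to 1 is refused whole. A call with a gripper value outside its range is refused whole. OPENING is the closure, from 0 (fully open) to 1 (shut), set as the call begins (- or left out, the last holds). The fingers move at their own pace and stop on an object; FORCE is the grip in N (left out, the last holds). Time passes only in rows, so rows that do not move let the fingers close, or fill a call up. It gives the time, the measured TCP pose, the force, the opening and the grip force at its end, in the units of the state.
- readout.get_obs(): the state, without advancing time (a new reading comes with each control period).
- camera(name): name is "side" or "top" or "wrist"; returns a dict with "image" (480x640x3 uint8, red, green, blue), "range_z" (480x640 float32, m along the optical axis (not along the pixel's ray), 0 where there is no reading), "fx", "fy", "cx", "cy" (pixels), "k1" (the pictures are not rectified: a ray, as slopes to the right and down, at radius r is drawn at 1 + k1 r^2 times it, then the intrinsics apply), "R" (3x3) and "t" (3): a world point X has camera coordinates R X + t; the wrist camera has in their place "tool_from_camera" (4x4, takes a point from camera to tool coordinates, whose origin is the TCP and whose axes are the flange's). Camera axes: x right, y down, z forward; pixel columns grow to the right and rows downward; lengths in m; the calibration is good to about 2 mm. A picture is of the moment at which its call begins: read the wrist's pose just before it.
- order.sign_off(): hands the job in; it is judged then, once.
The state is a dict: "t": time; "joint_pos": joint angles; "dq": joint speeds; "joint_torque": joint torques, N m; "tool_pos": TCP position; "tcp_rot": TCP orientation; "contact_force": force on the tool from outside, world axes, zero at the start; "wrist_torque": the same for the moment, N m; "grip_width": opening from 0.0 (shut) to 1.0 (fully open); "finger_force": force on a finger pad.
Only numpy, scipy, OpenCV 4.12 (cv2) and the standard library are available. Lean on these libraries where they do the work, as an engineer would, in place of code of your own. Each camera call takes 0.05 s, during which the arm holds its last target. There are 200 camera calls.

TASK

Carry the tray over to the wash basin and tip it so that both star wheels slide off into the basin. Then hang the empty tray by its handle bar on the two hooks of the stand, level and gently, and let go. Leave the other things on the table where they are.

Things in the scene. Friction and masses are not known exactly. Their poses are not given: they have to be found in the camera images.
- tray: Sheet-steel tray, 120 mm deep (its x) by 160 mm wide (y), 0.35 kg; origin at the centre of its underside, z up. Floor 4 mm; 4 mm walls rise to 30 mm at the sides and the back (-x); the front edge (+x) is open, no lip. A rigid handle spans it: uprights at y = +-82 mm, 14 mm wide, carry a straight black bar along y (tray_bar). Starts flat mid-table, open edge roughly towards the robot.
- tray_bar (a point): Centre of the tray's handle bar, 123 mm above the tray's underside, axes as the tray's. The bar is 12 mm thick along x, 16 mm high, 170 mm long along y (160 mm clear between the uprights, 111 mm clear height between tray floor and bar).
- tray_lip (a point): Middle of the tray's open front edge, at the floor's upper face (60 mm ahead of the origin in x, 4 mm up).
- wheel0: Grey plastic star wheel (toothed drive wheel from a mixing lid), 62 mm diameter, 20 mm thick, with a 24 mm wide, 8 mm high boss on top; origin at the centre of its underside. Starts flat in the tray, beside the other. About 80 g.
- wheel1: The second star wheel, the same as the first.
- basin: Round open metal wash basin, fixed to the table; origin under its centre. Outer diameter 210 mm at the foot, 240 mm at the rim, 80 mm high, wall 4 mm, floor 5 mm. It stands to the left or to the right of the tray.
- stand: Steel hook stand, fixed, on the tray's other side from the basin; origin under its 190 (x) by 150 (y) by 10 mm base. Two 10 mm round uprights at x = +75, y = +-45 mm bend into two level hooks running to -x (faces the robot), upper side 200 mm up. From x = -40 mm the ends slope up and out to the tips: x = -58 mm, 227 mm up, the highest part. 80 mm free between hooks; tie bar at 100 mm height.
- stand_seat (a point): Midpoint between the two hooks, at the level of their upper side (200 mm), where the underside of the handle bar rests: 25 mm towards -x from the stand's origin. Axes as the stand's: -x points out along the hooks, y from hook to hook.
- tin_a: Low round paint tin, 84 mm diameter, 110 mm tall; loose bystander, origin at the centre of its underside.
- tin_b: Larger round paint tin, 100 mm diameter, 130 mm tall; loose bystander, origin at the centre of its underside.
- cup: Open white plastic mixing cup, 72 mm across the rim, 85 mm tall; loose bystander, origin at the centre of its underside.
- brush: Paint brush lying flat, 170 mm long; loose bystander, origin on its underside or axis.
- spatula: Mixing spatula lying flat, 200 mm long; loose bystander, origin on its underside or axis.
- thinner: Small brown thinner bottle, 64 mm diameter, 120 mm tall; loose bystander, origin at the centre of its underside.

How it is judged:
On the way, in this order (a step that is already met when the one before it is completed fails the run):
1. The tray is lifted clear of the table (its underside 60 mm up or more) with both wheels lying in it, tilted less than 15 degrees (height (world z) of tray above 0.06 m and angle between tray's own z axis and vertical below 0.26 rad and x of wheel0 in the frame of tray between -0.06 and 0.06 m and y of wheel0 in the frame of tray between -0.08 and 0.08 m and z of wheel0 in the frame of tray between -0.01 and 0.035 m and x of wheel1 in the frame of tray between -0.06 and 0.06 m and y of wheel1 in the frame of tray between -0.08 and 0.08 m and z of wheel1 in the frame of tray between -0.01 and 0.035 m), for 0.2 s.
2. The tray is held tipped by more than 20 degrees, its open edge above the basin (within 110 mm of the basin's centre, seen from above), with a wheel still in it (angle between tray's own z axis and vertical above 0.35 rad and horizontal distance between tray_lip and basin below 0.11 m and height (world z) of tray_lip above 0.07 m and ((x of wheel0 in the frame of tray between -0.06 and 0.06 m and y of wheel0 in the frame of tray between -0.08 and 0.08 m and z of wheel0 in the frame of tray between -0.01 and 0.035 m) or (x of wheel1 in the frame of tray between -0.06 and 0.06 m and y of wheel1 in the frame of tray between -0.08 and 0.08 m and z of wheel1 in the frame of tray between -0.01 and 0.035 m))), for 0.02 s.
3. Both wheels lie in the basin, the tray above it or away from it (horizontal distance between each of wheel0, wheel1 and basin below 0.112 m and height (world z) of each of wheel0, wheel1 below 0.07 m and linear speed of each of wheel0, wheel1 below 0.1 m/s), for 0.2 s.
At the end, for the whole second after the job is handed in: Both wheels lie in the basin. The tray hangs at rest with its bar down on both hooks, between tips and uprights (bar centre within 28 mm of the seat along the hooks, 25 mm sideways), square to them within 11 deg, level within 8 deg. The robot has let go and touches nothing (horizontal distance between each of wheel0, wheel1 and basin below 0.112 m and height (world z) of each of wheel0, wheel1 below 0.07 m and x of tray_bar in the frame of stand_seat between -0.028 and 0.028 m and y of tray_bar in the frame of stand_seat between -0.025 and 0.025 m and z of tray_bar in the frame of stand_seat between 0 and 0.014 m and angle between tray's own z axis and vertical below 0.14 rad and angle between the y axis of tray and the y axis of stand, either way round below 0.2 rad and contact force between tray and stand above 1 N and linear speed of tray below 0.02 m/s and angular speed of tray below 0.2 rad/s and contact force between each of the arm, the fingers and anything else below 0.05 N).
It fails at once if A bystander (tin, cup, brush, spatula, bottle) is moved more than 25 mm (distance of any of tin_a, tin_b, cup, brush, spatula, thinner from where it was at the start of the episode above 0.025 m).
It fails at once if The tray is let fall onto the hooks: it moves faster than 0.35 m/s with its bar centre within 60 mm of the seat point (a free fall of about 7 mm) (distance between tray_bar and stand_seat below 0.06 m and linear speed of tray above 0.35 m/s).
It fails at once if The tray is forced onto the hooks: more than 45 N between tray and stand (contact force between tray and stand above 45 N).
It fails at once if The tray is pressed against the basin with more than 30 N (contact force between tray and basin above 30 N).
It fails at once if A wheel ends up on the table (lower than a resting wheel in tray or basin can be) ((height (world z) of wheel0 below 0.03 m and horizontal distance between wheel0 and basin above 0.13 m and horizontal distance between wheel0 and tray above 0.13 m) or (height (world z) of wheel1 below 0.03 m and horizontal distance between wheel1 and basin above 0.13 m and horizontal distance between wheel1 and tray above 0.13 m)).
It also fails if it takes over 72 s, if anything falls off the work surface, if the arm or the gripper's body presses on something with over 40 N, if the wrist force passes 120 N, or if a joint passes its speed limit or range.

## Working session

There is one attempt and no reset: what is moved stays moved. The work goes in short steps, Python scripts to look and compute and a shell command to move; the robot and the scene stay as the last step left them, time stands still between calls to the robot, and variables do not carry over. Pictures are saved under pics/ and viewed, at most 10 in all, crops included, and the job is handed in when it is done.

```bash
ls; mkdir -p pics; python3 - <<'E'
from station import readout, camera, order, robot
import cv2,numpy as np
o=readout.get_obs();print(o)
for n in ["top","side"]:
    c=camera(n);cv2.imwrite(f"pics/{n}0.png",c["image"][:,:,::-1]);np.savez(f"{n}0.npz",**c)
    print({k:v for k,v in c.items() if k not in("image","range_z")})
E
```

```text
pics
{'t': 0.0, 'joint_pos': array([-1.388239  ,  0.4118596 , -0.01274929,  1.59707099,  0.00559685,
        1.13435895, -0.08220701]), 'dq': array([-0.00069899, -0.00101882, -0.00186439,  0.00190819,  0.0003531 ,
        0.0007535 , -0.00055202]), 'joint_torque': array([-6.40556609e-04, -6.00611186e+01,  6.81700855e-01, -2.99425185e+01,
        1.37977442e-02,  1.06039352e-02,  3.03132470e-05]), 'tool_pos': array([0.15497515, 0.6049341 , 0.23046699]), 'tcp_rot': array([-5.34686103e-05,  1.25025290e-01,  9.92153207e-01, -8.28950634e-04]), 'contact_force': array([ 0.27747813, -0.00539314, -0.31934924]), 'wrist_torque': array([ 0.01878514,  0.04234231, -0.03567503]), 'finger_force': 0.0, 'grip_width': 1.0014643827243526}
{'fx': 604.1365344248826, 'fy': 604.1365344248826, 'cx': 308.10785950169134, 'cy': 242.72369139964746, 'k1': -0.12986451480783198, 'R': array([[-0.01360412, -0.99986743, -0.00894742],
       [-0.9976392 ,  0.01417509, -0.06719446],
       [ 0.06731238,  0.00801218, -0.99769978]]), 't': array([0.01910324, 0.52818898, 1.46567239])}
{'fx': 525.1006318836843, 'fy': 525.1006318836843, 'cx': 313.0455262491418, 'cy': 240.91628159404883, 'k1': 0.04742895224781887, 'R': array([[ 0.80914511, -0.58759383,  0.00420512],
       [-0.45101408, -0.62562358, -0.63653864],
       [ 0.376657  ,  0.51315555, -0.77123335]]), 't': array([-0.44641948,  0.33778085,  1.15854871])}
```

View pics/top0.png

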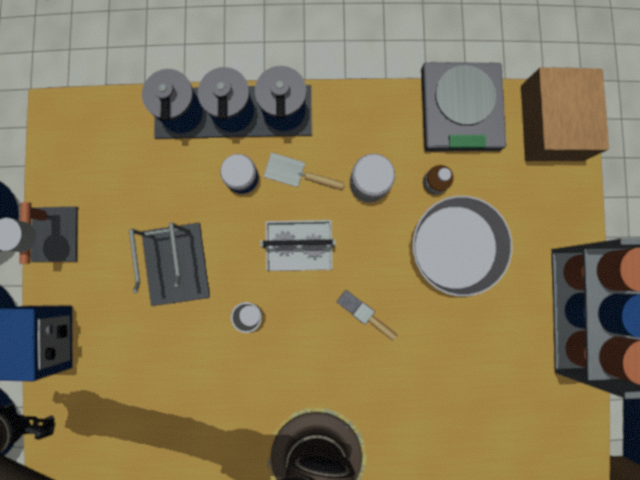

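View pics/side0.png

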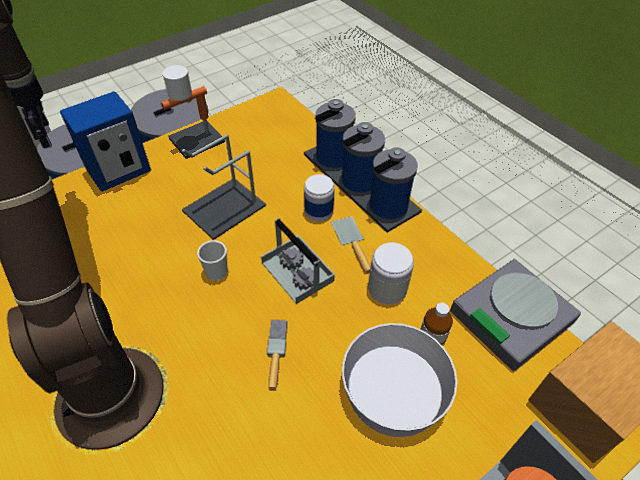

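The top view shows the tray at (299,245) with its black bar running from (262,243) to (333,242). The basin is at (462,246), on the robot's right. The stand is at (175,263) with its hook tips at (137,288) and (178,284). The cup is at (247,317) and the brush at (367,315). The open tray edge faces the robot.

```bash
cat > h.py <<'E'
import numpy as np,cv2
def cloud(c):
    v,u=np.mgrid[0:480,0:640]
    K=np.array([[c["fx"],0,c["cx"]],[0,c["fy"],c["cy"]],[0,0,1.]])
    p=np.stack([u.ravel(),v.ravel()],1).astype(float)[:,None]
    n=cv2.undistortPoints(p,K,np.array([float(c["k1"]),0,0,0]))[:,0]
    z=c["range_z"].ravel().astype(float)
    P=np.c_[n*z[:,None],z]
    W=(P-c["t"])@c["R"] if "R" in c else P
    W[z==0]=np.nan
    return W.reshape(480,640,3)
E
python3 - <<'E'
from h import *
np.set_printoptions(precision=4,suppress=True)
for n in ["top","side"]:
    c=dict(np.load(n+"0.npz"));W=cloud(c);P=W.reshape(-1,3)
    def sel(x0,x1,y0,y1,z0,z1):
        m=(P[:,0]>x0)&(P[:,0]<x1)&(P[:,1]>y0)&(P[:,1]<y1)&(P[:,2]>z0)&(P[:,2]<z1);return P[m]
    if n=="top":
        for nm,px in dict(tray=(285,262),basinfloor=(455,250),stand=(185,280),tin_a=(238,170),tin_b=(372,170),cup=(247,317),table=(300,350),bar=(300,242)).items(): print(nm,W[px[1],px[0]])
    t=W[:,:] 
    print(n)
    def line(nm,Q):
        if len(Q)<5: print(nm,len(Q));return
        m=np.median(Q,0);d=np.linalg.svd(Q-Q.mean(0),full_matrices=False)[2][0];s=(Q-m)@d
        print(nm,len(Q),"mean",Q.mean(0),"dir",d,"ends",m+d*s.min(),m+d*s.max())
    line("bar",sel(.4,.65,-.13,.17,.115,.15))
    line("trayfloor",sel(.4,.65,-.13,.15,.0025,.010))
    H=sel(.3,.7,.15,.6,.17,.25)
    if len(H): 
        _,l,ce=cv2.kmeans(H[:,:2].astype(np.float32),2,None,(3,50,1e-4),5,0)
        for k in (0,1): line("hook",H[l[:,0]==k])
    B=sel(.3,.7,.15,.6,.006,.016);
    if len(B): print("base",cv2.minAreaRect(B[:,:2].astype(np.float32)))
    R=sel(.3,.75,-.6,-.15,.073,.088)
    A=np.c_[2*R[:,:2],np.ones(len(R))];s=np.linalg.lstsq(A,(R[:,:2]**2).sum(1),rcond=None)[0]
    print("basin rim",len(R),s[:2],np.sqrt(s[2]+s[0]**2+s[1]**2))
    for nm,b in dict(tray_all=(.38,.6,-.1,.16,.02,.035)).items():
        Q=sel(*b);print(nm,len(Q),cv2.minAreaRect(Q[:,:2].astype(np.float32)))
E
```

```text
tray [0.482  0.0693 0.0123]
basinfloor [ 0.5057 -0.3526  0.0085]
stand [0.4407 0.3173 0.0136]
tin_a [0.6948 0.1724 0.1084]
tin_b [ 0.6856 -0.1378  0.1317]
cup [0.3476 0.1656 0.0008]
table [ 0.2645  0.0355 -0.0019]
bar [0.5225 0.0291 0.1342]
top
bar 501 mean [0.5399 0.0115 0.1308] dir [-0.4526  0.8916  0.0171] ends [ 0.6071 -0.1486  0.1283] [0.4812 0.0995 0.133 ]
trayfloor 3971 mean [0.5235 0.0101 0.005 ] dir [ 0.0172 -0.9998 -0.0017] ends [0.5125 0.1515 0.0049] [ 0.5174 -0.1308  0.0044]
hook 301 mean [0.4808 0.3964 0.201 ] dir [-0.87    0.4925 -0.0229] ends [0.5352 0.3616 0.2012] [0.2719 0.5107 0.1943]
hook 256 mean [0.4982 0.3    0.2017] dir [-0.9849 -0.1286  0.1157] ends [0.568  0.3091 0.192 ] [0.4239 0.2903 0.209 ]
base ((0.499924898147583, 0.37499165534973145), (0.44993939995765686, 0.3998344838619232), 89.99952697753906)
basin rim 1006 [ 0.559  -0.3811] 0.13650117304069898
tray_all 830 ((0.482660174369812, 0.008182361721992493), (0.20204880833625793, 0.2129436582326889), 0.12587013840675354)
side
bar 464 mean [0.5365 0.0124 0.1291] dir [ 0.405  -0.9142 -0.013 ] ends [0.4842 0.1049 0.1319] [ 0.5978 -0.1515  0.1282]
trayfloor 2504 mean [0.5221 0.0023 0.0046] dir [-0.5232  0.8522  0.0032] ends [ 0.5981 -0.152   0.0036] [0.4107 0.1532 0.0048]
hook 457 mean [0.4926 0.3412 0.1994] dir [-0.7947 -0.5922  0.1331] ends [0.5737 0.3702 0.1853] [0.4388 0.2696 0.2079]
hook 6 mean [0.319  0.5966 0.1826] dir [ 0.7627 -0.011  -0.6467] ends [0.2983 0.5969 0.2005] [0.331  0.5965 0.1727]
base ((0.5005139708518982, 0.3740234375), (0.451432466506958, 0.3897177577018738), 89.43348693847656)
basin rim 1477 [ 0.5846 -0.3916] 0.15077543266459223
tray_all 1050 ((0.48374974727630615, 0.009691499173641205), (0.20722827315330505, 0.21778911352157593), 0.36543089151382446)
```

```bash
python3 - <<'E'
from h import *
np.set_printoptions(precision=4,suppress=True)
C=[cloud(dict(np.load(n+"0.npz"))).reshape(-1,3) for n in ("top","side")]
def sel(P,x0,x1,y0,y1,z0,z1):
    m=(P[:,0]>x0)&(P[:,0]<x1)&(P[:,1]>y0)&(P[:,1]<y1)&(P[:,2]>z0)&(P[:,2]<z1);return P[m]
def line(nm,Q):
    m=Q.mean(0);d=np.linalg.svd(Q-m,full_matrices=False)[2][0];d*=np.sign(d[np.abs(d).argmax()]);s=(Q-m)@d
    lo,hi=np.percentile(s,[1,99]);print(nm,len(Q),"ends",m+d*lo,m+d*hi,"mid",m+d*(lo+hi)/2,"yaw",np.arctan2(d[1],d[0]))
for n,P in zip(("top","side"),C):
    print(n)
    line("bar",sel(P,.47,.57,-.085,.12,.120,.15))
    Q=sel(P,.4,.6,-.1,.13,.016,.034);print("walls+wheels",cv2.minAreaRect(Q[:,:2].astype(np.float32)))
    for y0,y1 in((.27,.325),(.345,.43)):
        Q=sel(P,.36,.62,y0,y1,.19,.24)
        if len(Q)>10: line("hook level",Q[Q[:,2]<.206]); i=Q[:,2].argmax();print("  tip",Q[i])
    B=sel(P,.36,.62,.24,.47,.007,.02);
    d=np.median(B[:,:2],0);print("base",cv2.minAreaRect(B[np.linalg.norm(B[:,:2]-d,axis=1)<.125][:,:2].astype(np.float32)))
    R=sel(P,.35,.64,-.49,-.2,.074,.086)
    for k in range(6):
        A=np.c_[2*R[:,:2],np.ones(len(R))];s=np.linalg.lstsq(A,(R[:,:2]**2).sum(1),rcond=None)[0];r=np.sqrt(s[2]+s[0]**2+s[1]**2)
        e=np.abs(np.linalg.norm(R[:,:2]-s[:2],axis=1)-r);R=R[e<max(.006,np.percentile(e,85))]
    print("basin rim",len(R),s[:2],r)
P=C[0]
for nm,b in dict(tin_a=(.6,.8,.1,.25,.1,.12),tin_b=(.6,.8,-.22,-.07,.12,.14),thin=(.6,.75,-.4,-.26,.06,.14),cup=(.28,.42,.1,.24,.06,.1)).items():
    Q=sel(P,*b);print(nm,len(Q),np.median(Q,0),Q.min(0),Q.max(0))
E
```

```text
top
bar 424 ends [ 0.5233 -0.05    0.131 ] [0.5223 0.1177 0.1322] mid [0.5228 0.0338 0.1316] yaw 1.5768970053594138
walls+wheels ((0.49237167835235596, 0.01054789125919342), (0.18261536955833435, 0.20825530588626862), 0.12587013840675354)
hook level 210 ends [0.4454 0.2931 0.1998] [0.5655 0.3089 0.199 ] mid [0.5055 0.301  0.1994] yaw 0.1304799951808658
  tip [0.4307 0.2921 0.2316]
hook level 233 ends [0.4324 0.3823 0.2002] [0.5538 0.3975 0.1987] mid [0.4931 0.3899 0.1995] yaw 0.12441557570411803
  tip [0.4166 0.3768 0.2296]
base ((0.4799143970012665, 0.3517729341983795), (0.2220631241798401, 0.2313767820596695), 89.7239761352539)
basin rim 676 [ 0.5126 -0.3534] 0.11665600354908467
side
bar 384 ends [ 0.5242 -0.0518  0.1302] [0.5233 0.1179 0.1305] mid [0.5237 0.033  0.1303] yaw 1.576127916944813
walls+wheels ((0.49351948499679565, 0.011472061276435852), (0.18766634166240692, 0.21435269713401794), 0.36543089151382446)
hook level 179 ends [0.4427 0.2897 0.1992] [0.5654 0.3071 0.1978] mid [0.5041 0.2984 0.1985] yaw 0.14091901224311335
  tip [0.4304 0.29   0.2295]
hook level 173 ends [0.4307 0.3786 0.1984] [0.553  0.3955 0.1975] mid [0.4918 0.3871 0.198 ] yaw 0.13711155732416597
  tip [0.4185 0.3783 0.2278]
base ((0.4865342378616333, 0.33355289697647095), (0.19788716733455658, 0.170091450214386), 7.632326602935791)
basin rim 942 [ 0.5142 -0.3569] 0.11635492987337027
tin_a 882 [0.6928 0.174  0.1103] [0.6552 0.1331 0.1001] [0.732  0.2136 0.1193]
tin_b 1295 [ 0.6767 -0.1401  0.1306] [ 0.6308 -0.1895  0.12  ] [ 0.7252 -0.0944  0.1395]
thin 787 [ 0.6624 -0.305   0.0832] [ 0.6002 -0.3999  0.0602] [ 0.7078 -0.2714  0.1269]
cup 249 [0.3478 0.1707 0.0833] [0.3171 0.1227 0.0602] [0.3873 0.1942 0.0946]
```

Measured geometry, checked against the given sizes:
- **Tray bar:** centre (0.523, 0.034), top at 0.131, yaw about 0.
- **Basin:** centre (0.513, -0.355).
- **Stand seat:** (0.457, 0.339, 0.200), yaw 0.133.

I'll write a planning helper that works out constant-twist steps.

```bash
cat > plan.py <<'E'
# python3 plan.py x y z yaw_of_tool_y(rad) tilt(rad, about tool x) n : constant row reaching TCP target by a screw in n rows
# positions given are of the GRASP point (19 mm back from TCP)
import sys,numpy as np
from scipy.linalg import logm,expm
from scipy.spatial.transform import Rotation as Ro
from station import readout,robot
def T(R,p): M=np.eye(4);M[:3,:3]=R;M[:3,3]=p;return M
def goal(x,y,z,yaw,tilt):
    ty=np.array([np.cos(yaw),np.sin(yaw),0]);tz=np.array([0,0,-1.]);tx=np.cross(ty,tz)
    R=np.c_[tx,ty,tz]@Ro.from_rotvec([tilt,0,0]).as_matrix()
    return T(R,np.array([x,y,z])+R[:,2]*robot.grip_depth)
def cur():
    o=readout.get_obs();q=np.array(o["tcp_rot"]);return T(Ro.from_quat(q[[1,2,3,0]]).as_matrix(),o["tool_pos"]),o
if __name__=="__main__":
    np.set_printoptions(precision=4,suppress=True)
    a=list(map(float,sys.argv[1:]));n=int(a[5]);C,o=cur();D=np.linalg.inv(C)@goal(*a[:5])
    S=np.real(expm(logm(D)/n));r=Ro.from_matrix(S[:3,:3]).as_rotvec()
    print("grip_depth",robot.grip_depth,"t",o["t"],"row",np.round(np.r_[S[:3,3],r/np.pi],4),"| mm",np.linalg.norm(S[:3,3])*1e3,"deg",np.degrees(np.linalg.norm(r)))
    M=C
    for i in range(n): M=M@S; print(np.round(M[:3,3],3),end=" ")
E
python3 -m crank '[0,0,-0.022,0,0,0,0,0,-0.022,0,0,0,0,0,-0.022,0,0,0,0,0,-0.022,0,0,0,0,0,0,0,0,0]' 0 100
python3 plan.py 0.523 0.034 0.34 0.006 0 15
```

```text
t: 0.72
tool_pos: [0.1552, 0.6061, 0.3205]
tcp_rot: [0.0, 0.125, 0.992, 0.001]
contact_force: [0.5, 1.0, -1.3]
grip_width: 0.999
finger_force: 0.0
grip_depth -0.0187 t 0.725 row [-0.0483 -0.0066 -0.0026  0.     -0.      0.0279] | mm 48.821393978428176 deg 5.018934138875482
[0.2   0.588 0.323] [0.244 0.565 0.326] [0.285 0.539 0.328] [0.324 0.51  0.331] [0.36  0.477 0.333] [0.393 0.441 0.336] [0.423 0.403 0.338] [0.449 0.362 0.341] [0.472 0.319 0.343] [0.491 0.274 0.346] [0.506 0.227 0.348] [0.516 0.18  0.351] [0.523 0.131 0.354] [0.525 0.083 0.356] [0.523 0.034 0.359]
```

```bash
sed -i 's/+R\[:,2\]\*robot/-R[:,2]*robot/' plan.py
python3 -m crank '[-0.048,-0.0065,0,0,0,0.028,-0.048,-0.0065,0,0,0,0.028,-0.048,-0.0065,0,0,0,0.028,-0.048,-0.0065,0,0,0,0.028,-0.048,-0.0065,0,0,0,0.028]'
python3 -m crank '[-0.048,-0.0065,0,0,0,0.028,-0.048,-0.0065,0,0,0,0.028,-0.048,-0.0065,0,0,0,0.028,-0.048,-0.0065,0,0,0,0.028,-0.048,-0.0065,0,0,0,0.028]'
python3 -m crank '[-0.048,-0.0065,0,0,0,0.028,-0.048,-0.0065,0,0,0,0.028,-0.048,-0.0065,0,0,0,0.028,-0.048,-0.0065,0,0,0,0.028,-0.048,-0.0065,0,0,0,0.028]'
python3 plan.py 0.523 0.034 0.20 0.006 0 5
python3 - <<'E'
from station import camera
import cv2,numpy as np
from plan import cur
from h import cloud
C,o=cur();c=camera("wrist");np.savez("wrist0.npz",T=C,**c);cv2.imwrite("pics/w0.png",c["image"][:,:,::-1])
P=cloud(c).reshape(-1,3);W=np.c_[P,np.ones(len(P))]@(C@c["tool_from_camera"]).T
m=(abs(W[:,2]-.129)<.008)&(W[:,0]>.45)&(W[:,0]<.6)&(abs(W[:,1]-.03)<.12);Q=W[m][:,:3]
print(len(Q),Q.mean(0),Q.min(0),Q.max(0)); d=np.linalg.svd(Q-Q.mean(0),full_matrices=False)[2][0];print(d)
E
```

```text
t: 1.35
tool_pos: [0.3595, 0.476, 0.3176]
tcp_rot: [-0.0, 0.34, 0.94, -0.001]
contact_force: [1.0, -0.1, 0.4]
grip_width: 0.999
finger_force: 0.0
t: 1.98
tool_pos: [0.4884, 0.2733, 0.3177]
tcp_rot: [-0.0, 0.537, 0.844, -0.001]
contact_force: [0.6, 0.7, -0.5]
grip_width: 0.999
finger_force: 0.0
t: 2.6
tool_pos: [0.5187, 0.0351, 0.3179]
tcp_rot: [-0.0, 0.708, 0.706, -0.001]
contact_force: [0.2, -0.2, 0.1]
grip_width: 1.0
finger_force: 0.0
grip_depth -0.0187 t 2.6 row [-0.0002  0.0009  0.0273 -0.0001  0.0001 -0.0005] | mm 27.330151330645297 deg 0.10074235608383662
[0.52  0.035 0.291] [0.52  0.035 0.263] [0.521 0.034 0.236] [0.522 0.034 0.209] [0.523 0.034 0.181] 3019 [0.52272202 0.04105711 0.13140756] [ 0.51569054 -0.04992251  0.12118066] [0.53000097 0.12035026 0.13384769]
[ 6.07934374e-03 -9.99981255e-01  7.28866230e-04]
```

View pics/w0.png

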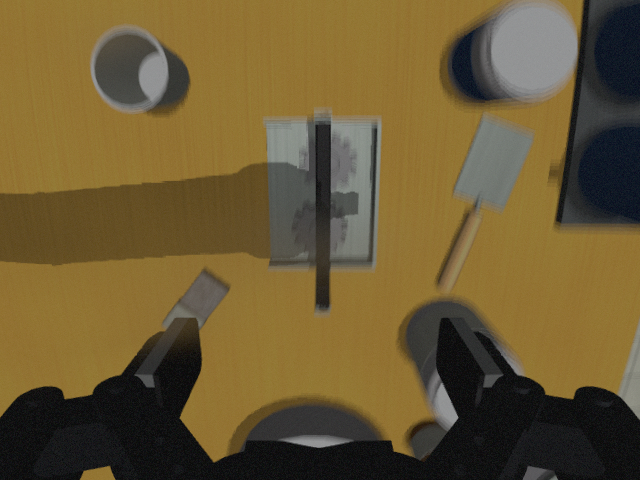

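The wrist view shows the bar running from (322,115) to (322,310), parallel to the tool. The back wall is at right (378) and the open edge faces the robot at left (268). I'll descend and grip.

```bash

python3 -m crank '[0,0.001,0.03,0,0,-0.0005,0,0.001,0.03,0,0,-0.0005,0,0.001,0.03,0,0,-0.0005,0,0.001,0.025,0,0,-0.0005,0,0,0.02,0,0,-0.0005]' 0 100
python3 -m crank '[0,0,0.02,0,0,0,0,0,0.02,0,0,0,0,0,0.02,0,0,0,0,0,0.015,0,0,0,0,0,0.004,0,0,0]'
python3 -m crank '[0,0,0,0,0,0,0,0,0,0,0,0,0,0,0,0,0,0,0,0,0,0,0,0,0,0,0,0,0,0]' 1 110
python3 -m crank '[0,0,0,0,0,0,0,0,0,0,0,0,0,0,0,0,0,0,0,0,0,0,0,0,0,0,0,0,0,0]'
python3 plan.py 0.523 0.034 0.123 0.006 0 5
```

```text
t: 3.28
tool_pos: [0.5221, 0.0368, 0.182]
tcp_rot: [-0.001, 0.704, 0.71, -0.001]
contact_force: [-0.4, -0.3, -0.2]
grip_width: 0.997
finger_force: 0.0
t: 3.9
tool_pos: [0.5224, 0.0368, 0.1039]
tcp_rot: [-0.001, 0.704, 0.71, -0.001]
contact_force: [-0.3, 0.6, 0.4]
grip_width: 1.001
finger_force: 0.0
t: 4.53
tool_pos: [0.5227, 0.0369, 0.1056]
tcp_rot: [-0.001, 0.704, 0.71, -0.0]
contact_force: [-4.7, 0.1, 5.5]
grip_width: 0.119
finger_force: 108.0
t: 5.15
tool_pos: [0.5227, 0.0369, 0.1056]
tcp_rot: [-0.001, 0.704, 0.71, -0.0]
contact_force: [-4.0, 0.0, 6.3]
grip_width: 0.114
finger_force: 108.0
grip_depth -0.0187 t 5.15 row [-0.0006  0.0001  0.0003 -0.0001 -0.      0.0001] | mm 0.6427266086378121 deg 0.029240180163347163
[0.523 0.036 0.105] [0.523 0.036 0.105] [0.523 0.035 0.105] [0.523 0.035 0.105] [0.523 0.034 0.104]
```

```bash
cat > tip.py <<'E'
# python3 tip.py out lipz yaw tilt n : row bringing the tray lip to basin centre + out (radially), at lipz
import sys
from plan import *
np.set_printoptions(precision=4,suppress=True)
out,lz,yaw,tilt,n=map(float,sys.argv[1:]);n=int(n)
R=goal(0,0,0,yaw,tilt)[:3,:3];L=np.array([.5134+out*np.cos(-.606),-.355+out*np.sin(-.606),lz])
lip=np.array([0,-.06,.1016]);G=T(R,L-R@lip);C,o=cur()
print("now lip",(C[:3,:3]@lip+C[:3,3]),"goal tcp",G[:3,3])
D=np.linalg.inv(C)@G;S=np.real(expm(logm(D)/n));r=Ro.from_matrix(S[:3,:3]).as_rotvec()
print("t",o["t"],"row",np.r_[S[:3,3],r/np.pi],"mm",np.linalg.norm(S[:3,3])*1e3,"deg",np.degrees(np.linalg.norm(r)))
M=C
for i in range(n): M=M@S; print(np.round(M[:3,3],3),end=" ")
E
python3 -m crank '[0,0,-0.01,0,0,0,0,0,-0.02,0,0,0,0,0,-0.03,0,0,0,0,0,-0.03,0,0,0,0,0,-0.03,0,0,0]'
python3 -m crank '[0,0,-0.03,0,0,0,0,0,-0.025,0,0,0,0,0,-0.02,0,0,0,0,0,-0.01,0,0,0,0,0,0,0,0,0]'
python3 tip.py 0.045 0.18 -0.605 -0.01 12
python3 - <<'E'
from station import camera
import cv2
cv2.imwrite("pics/side1.png",camera("side")["image"][100:400,150:550,::-1])
E
```

```text
t: 5.78
tool_pos: [0.5229, 0.0367, 0.2263]
tcp_rot: [-0.0, 0.704, 0.71, -0.0]
contact_force: [0.2, 0.2, -5.3]
grip_width: 0.114
finger_force: 107.6
t: 6.4
tool_pos: [0.5234, 0.0368, 0.3105]
tcp_rot: [0.0, 0.704, 0.71, 0.0]
contact_force: [-0.2, 1.0, -5.4]
grip_width: 0.12
finger_force: 107.6
now lip [0.4634 0.0363 0.2089] goal tcp [ 0.5989 -0.4142  0.2822]
t 6.4 row [-0.035   0.0164  0.0025 -0.0002 -0.0001  0.0163] mm 38.77540841533999 deg 2.9288113089646965
[0.54  0.002 0.308] [ 0.555 -0.034  0.306] [ 0.568 -0.07   0.303] [ 0.579 -0.107  0.301] [ 0.589 -0.145  0.298] [ 0.596 -0.183  0.296] [ 0.601 -0.221  0.294] [ 0.605 -0.26   0.291] [ 0.606 -0.298  0.289] [ 0.606 -0.337  0.287] [ 0.603 -0.376  0.284] [ 0.599 -0.414  0.282]
```

View pics/side1.png

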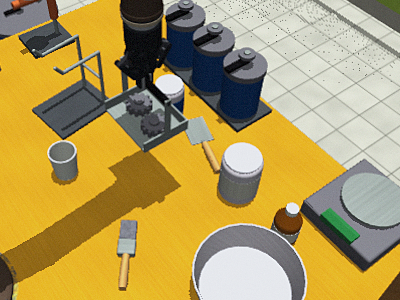

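The tray is lifted level, with both wheels lying in it at (137,103) and (152,123). Next I'll carry it to the basin.

```bash

python3 -m crank '[-0.0105,0.005,0,0,0,0.005,-0.021,0.01,0,0,0,0.01,-0.035,0.0164,0,0,0,0.0163,-0.035,0.0164,0,0,0,0.0163,-0.035,0.0164,0,0,0,0.0163]'
python3 -m crank '[-0.035,0.0164,0,0,0,0.0163,-0.035,0.0164,0,0,0,0.0163,-0.035,0.0164,0,0,0,0.0163,-0.035,0.0164,0,0,0,0.0163,-0.035,0.0164,0,0,0,0.0163]'
python3 -m crank '[-0.035,0.0164,0,0,0,0.0163,-0.035,0.0164,0,0,0,0.0163,-0.0245,0.0115,0,0,0,0.0114,-0.014,0.0065,0,0,0,0.0065,0,0,0,0,0,0]'
python3 tip.py 0.045 0.125 -0.605 -0.20 5; echo;  python3 tip.py 0.045 0.125 -0.605 -0.85 20
```

```text
t: 7.08
tool_pos: [0.5783, -0.1068, 0.3099]
tcp_rot: [0.0, 0.773, 0.634, -0.001]
contact_force: [0.1, -0.9, -4.9]
grip_width: 0.117
finger_force: 107.6
t: 7.7
tool_pos: [0.6049, -0.2977, 0.3094]
tcp_rot: [0.0, 0.848, 0.531, -0.001]
contact_force: [0.5, 0.2, -4.1]
grip_width: 0.116
finger_force: 107.6
t: 8.32
tool_pos: [0.596, -0.4157, 0.3096]
tcp_rot: [-0.0, 0.887, 0.462, -0.001]
contact_force: [0.5, -0.0, -5.9]
grip_width: 0.121
finger_force: 107.6
now lip [ 0.5467 -0.3814  0.208 ] goal tcp [ 0.5822 -0.4026  0.2365]
t 8.325 row [ 0.0006 -0.0049  0.0143 -0.0128  0.0001 -0.0003] mm 15.128769602475773 deg 2.30267967421628
[ 0.592 -0.412  0.295] [ 0.589 -0.409  0.281] [ 0.586 -0.407  0.266] [ 0.584 -0.405  0.251] [ 0.582 -0.403  0.236] 
now lip [ 0.5467 -0.3814  0.208 ] goal tcp [ 0.5202 -0.3597  0.2371]
t 8.325 row [ 0.0001 -0.0059  0.0015 -0.0135  0.0001 -0.0001] mm 6.125966647474003 deg 2.437646507730591
[ 0.591 -0.412  0.308] [ 0.586 -0.409  0.306] [ 0.582 -0.405  0.304] [ 0.577 -0.402  0.302] [ 0.573 -0.399  0.299] [ 0.568 -0.395  0.297] [ 0.564 -0.392  0.294] [ 0.56  -0.389  0.291] [ 0.556 -0.386  0.287] [ 0.552 -0.383  0.284] [ 0.548 -0.38   0.28 ] [ 0.544 -0.378  0.276] [ 0.541 -0.375  0.271] [ 0.537 -0.372  0.267] [ 0.534 -0.37   0.262] [ 0.531 -0.368  0.258] [ 0.528 -0.366  0.253] [ 0.525 -0.363  0.248] [ 0.523 -0.362  0.242] [ 0.52  -0.36   0.237]
```

```bash

python3 -m crank '[0,-0.005,0.006,-0.0128,0,0,0,-0.005,0.011,-0.0128,0,0,0,-0.005,0.014,-0.0128,0,0,0,-0.005,0.014,-0.0128,0,0,0,-0.005,0.010,-0.0128,0,0]'
python3 tip.py 0.045 0.135 -0.605 -0.85 20
```

```text
t: 8.95
tool_pos: [0.5813, -0.4, 0.2529]
tcp_rot: [0.089, 0.881, 0.462, 0.047]
contact_force: [0.3, -0.0, -4.9]
grip_width: 0.113
finger_force: 107.6
now lip [ 0.5497 -0.378   0.1413] goal tcp [ 0.5202 -0.3597  0.2471]
t 8.95 row [-0.0001 -0.0034 -0.0016 -0.0103 -0.      0.    ] mm 3.7338609492593444 deg 1.8589663870399051
[ 0.578 -0.398  0.254] [ 0.575 -0.396  0.254] [ 0.572 -0.394  0.255] [ 0.569 -0.392  0.256] [ 0.566 -0.39   0.256] [ 0.563 -0.388  0.256] [ 0.56  -0.386  0.256] [ 0.557 -0.384  0.256] [ 0.553 -0.382  0.256] [ 0.55  -0.38   0.256] [ 0.547 -0.378  0.256] [ 0.544 -0.376  0.255] [ 0.541 -0.373  0.255] [ 0.538 -0.371  0.254] [ 0.535 -0.369  0.253] [ 0.532 -0.367  0.252] [ 0.529 -0.366  0.251] [ 0.526 -0.364  0.25 ] [ 0.523 -0.362  0.249] [ 0.52  -0.36   0.247]
```

```bash

python3 -m crank '[0,-0.0034,-0.0016,-0.0103,0,0,0,-0.0034,-0.0016,-0.0103,0,0,0,-0.0034,-0.0016,-0.0103,0,0,0,-0.0034,-0.0016,-0.0103,0,0,0,-0.0034,-0.0016,-0.0103,0,0]'
python3 -m crank '[0,-0.0034,-0.0016,-0.0103,0,0,0,-0.0034,-0.0016,-0.0103,0,0,0,-0.0034,-0.0016,-0.0103,0,0,0,-0.0034,-0.0016,-0.0103,0,0,0,-0.0034,-0.0016,-0.0103,0,0]'
python3 -m crank '[0,-0.0034,-0.0016,-0.0103,0,0,0,-0.0034,-0.0016,-0.0103,0,0,0,-0.0034,-0.0016,-0.0103,0,0,0,-0.0034,-0.0016,-0.0103,0,0,0,-0.0034,-0.0016,-0.0103,0,0]'
python3 -m crank '[0,-0.0034,-0.0016,-0.0103,0,0,0,-0.0034,-0.0016,-0.0103,0,0,0,-0.0034,-0.0016,-0.0103,0,0,0,-0.0034,-0.0016,-0.0103,0,0,0,-0.0034,-0.0016,-0.0103,0,0]'
python3 - <<'E'
from station import camera
import cv2,numpy as np
a=camera("side")["image"];b=camera("top")["image"]
cv2.imwrite("pics/tip1.png",np.hstack([a[220:480,280:600],b[150:410,300:620]])[:,:,::-1])
E
python3 tip.py 0.045 0.135 -0.605 -0.85 20
```

```text
t: 9.57
tool_pos: [0.5659, -0.3896, 0.2568]
tcp_rot: [0.159, 0.871, 0.457, 0.084]
contact_force: [-0.2, 0.4, -5.3]
grip_width: 0.121
finger_force: 107.6
t: 10.2
tool_pos: [0.5503, -0.3789, 0.2568]
tcp_rot: [0.229, 0.855, 0.449, 0.121]
contact_force: [-0.0, 0.1, -5.2]
grip_width: 0.115
finger_force: 107.7
t: 10.82
tool_pos: [0.5354, -0.3687, 0.2545]
tcp_rot: [0.298, 0.834, 0.437, 0.157]
contact_force: [-0.5, 0.4, -3.3]
grip_width: 0.12
finger_force: 108.0
t: 11.45
tool_pos: [0.5241, -0.3583, 0.2678]
tcp_rot: [0.334, 0.819, 0.432, 0.179]
contact_force: [-0.1, 0.0, -2.6]
grip_width: 0.117
finger_force: 108.0
now lip [ 0.5489 -0.3731  0.1538] goal tcp [ 0.5202 -0.3597  0.2471]
t 11.55 row [-0.0002 -0.0009  0.0006 -0.0012 -0.0001 -0.    ] mm 1.0894255565281012 deg 0.21082545258009977
[ 0.525 -0.358  0.267] [ 0.524 -0.358  0.266] [ 0.524 -0.358  0.265] [ 0.524 -0.358  0.264] [ 0.524 -0.358  0.263] [ 0.523 -0.358  0.262] [ 0.523 -0.358  0.261] [ 0.523 -0.358  0.26 ] [ 0.523 -0.359  0.259] [ 0.522 -0.359  0.258] [ 0.522 -0.359  0.257] [ 0.522 -0.359  0.256] [ 0.522 -0.359  0.255] [ 0.521 -0.359  0.253] [ 0.521 -0.359  0.252] [ 0.521 -0.359  0.251] [ 0.521 -0.359  0.25 ] [ 0.521 -0.359  0.249] [ 0.52  -0.36   0.248] [ 0.52  -0.36   0.247]
```

View pics/tip1.png

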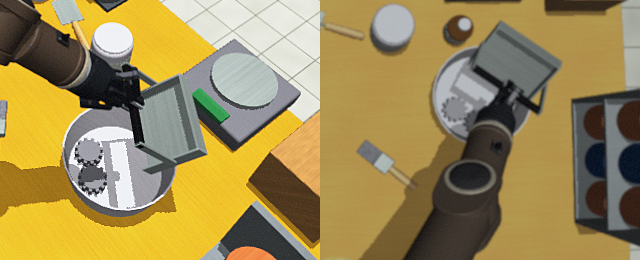

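Both wheels lie in the basin, at about (90,150) and (92,180) in the left crop, and the tray is empty. I'll level it and lift.

```bash
python3 plan.py 0.56 -0.385 0.36 -0.605 0 12; echo; python3 - <<'E'
from station import readout
print(readout.get_obs()["joint_pos"])
E
```

```text
grip_depth -0.0187 t 11.55 row [-0.0002  0.006  -0.0041  0.0206 -0.0002  0.0001] | mm 7.302535176033778 deg 3.709988527725162
[ 0.526 -0.359  0.275] [ 0.527 -0.36   0.283] [ 0.529 -0.361  0.289] [ 0.531 -0.363  0.296] [ 0.534 -0.365  0.303] [ 0.537 -0.367  0.309] [ 0.54  -0.37   0.315] [ 0.543 -0.372  0.321] [ 0.547 -0.375  0.327] [ 0.551 -0.378  0.332] [ 0.555 -0.382  0.337] [ 0.56  -0.385  0.341] 
[-0.65654866  0.14069417  1.27120427  2.25138083 -1.03243628  0.12758621
  0.9383865 ]
```

```bash

python3 -m crank '[0,0.006,-0.0041,0.0206,0,0,0,0.006,-0.0041,0.0206,0,0,0,0.006,-0.0041,0.0206,0,0,0,0.006,-0.0041,0.0206,0,0,0,0.006,-0.0041,0.0206,0,0]'
python3 -m crank '[0,0.006,-0.0041,0.0206,0,0,0,0.006,-0.0041,0.0206,0,0,0,0.006,-0.0041,0.0206,0,0,0,0.006,-0.0041,0.0206,0,0,0,0.006,-0.0041,0.0206,0,0]'
python3 plan.py 0.56 -0.385 0.40 -0.605 0 5; echo; python3 - <<'E'
from station import readout
print(readout.get_obs()["joint_pos"])
E
```

```text
t: 12.18
tool_pos: [0.534, -0.3654, 0.3019]
tcp_rot: [0.196, 0.863, 0.454, 0.107]
contact_force: [0.3, 0.6, -2.3]
grip_width: 0.114
finger_force: 107.9
t: 12.8
tool_pos: [0.5521, -0.3784, 0.3305]
tcp_rot: [0.054, 0.883, 0.465, 0.032]
contact_force: [-0.3, 0.3, -2.1]
grip_width: 0.118
finger_force: 107.9
grip_depth -0.0187 t 12.8 row [-0.0002  0.0028 -0.01    0.008  -0.0004  0.0002] | mm 10.367268857959099 deg 1.4492836308752972
[ 0.553 -0.379  0.341] [ 0.555 -0.381  0.351] [ 0.556 -0.382  0.361] [ 0.558 -0.383  0.371] [ 0.56  -0.385  0.381] 
[-0.21578452  0.57159533  1.20121004  1.50717865 -0.59233743  1.31565345
  0.41675299]
```

```bash

python3 -m crank '[0,0.0028,-0.01,0.008,-0.0004,0.0002,0,0.0028,-0.01,0.008,-0.0004,0.0002,0,0.0028,-0.01,0.008,-0.0004,0.0002,0,0.0028,-0.01,0.008,-0.0004,0.0002,0,0.0028,-0.01,0.008,-0.0004,0.0002]'
python3 plan.py 0.333 0.322 0.40 0.133 0 20; echo; python3 - <<'E'
from station import readout
print(readout.get_obs()["joint_pos"])
E
```

```text
t: 13.42
tool_pos: [0.5602, -0.3843, 0.3815]
tcp_rot: [0.001, 0.886, 0.464, 0.001]
contact_force: [0.8, 0.1, -2.1]
grip_width: 0.115
finger_force: 107.9
grip_depth -0.0187 t 13.425 row [ 0.032  -0.0203 -0.      0.      0.     -0.0117] | mm 37.951940157838266 deg 2.113752562774203
[ 0.562 -0.346  0.382] [ 0.562 -0.308  0.382] [ 0.56  -0.271  0.381] [ 0.558 -0.233  0.381] [ 0.554 -0.195  0.381] [ 0.548 -0.157  0.381] [ 0.541 -0.12   0.381] [ 0.533 -0.083  0.381] [ 0.523 -0.046  0.381] [ 0.512 -0.01   0.381] [0.5   0.026 0.381] [0.487 0.061 0.381] [0.472 0.096 0.381] [0.456 0.131 0.381] [0.438 0.164 0.381] [0.419 0.197 0.381] [0.4   0.23  0.381] [0.379 0.261 0.381] [0.356 0.292 0.381] [0.333 0.322 0.381] 
[-0.08897416  0.63715951  1.16180532  1.26122691 -0.57893675  1.58860679
  0.36969166]
```

```bash

python3 -m crank '[0.016,-0.010,0,0,0,-0.006,0.032,-0.0203,0,0,0,-0.0117,0.032,-0.0203,0,0,0,-0.0117,0.032,-0.0203,0,0,0,-0.0117,0.032,-0.0203,0,0,0,-0.0117]'
python3 -m crank '[0.032,-0.0203,0,0,0,-0.0117,0.032,-0.0203,0,0,0,-0.0117,0.032,-0.0203,0,0,0,-0.0117,0.032,-0.0203,0,0,0,-0.0117,0.032,-0.0203,0,0,0,-0.0117]'
python3 plan.py 0.333 0.322 0.40 0.133 0 12; echo; python3 - <<'E'
from station import readout
print(readout.get_obs()["joint_pos"])
E
```

```text
t: 14.05
tool_pos: [0.5559, -0.2126, 0.3808]
tcp_rot: [0.001, 0.844, 0.537, 0.001]
contact_force: [0.6, 0.2, -2.6]
grip_width: 0.118
finger_force: 107.9
t: 14.68
tool_pos: [0.518, -0.027, 0.3804]
tcp_rot: [0.002, 0.791, 0.612, 0.0]
contact_force: [0.2, -0.1, -2.5]
grip_width: 0.115
finger_force: 107.9
grip_depth -0.0187 t 14.675 row [ 0.028  -0.0177 -0.0001  0.0001  0.0001 -0.0103] | mm 33.12255142057396 deg 1.8464483514319392
[0.508 0.005 0.38 ] [0.497 0.036 0.38 ] [0.485 0.067 0.381] [0.472 0.097 0.381] [0.457 0.127 0.381] [0.442 0.156 0.381] [0.426 0.185 0.381] [0.41  0.214 0.381] [0.392 0.242 0.381] [0.373 0.269 0.381] [0.353 0.296 0.381] [0.333 0.322 0.381] 
[-1.10778456  0.29462924  1.37491672  1.67181454 -0.29091782  1.41471695
  0.05055831]
```

```bash

python3 -m crank '[0.028,-0.0177,0,0,0,-0.0103,0.028,-0.0177,0,0,0,-0.0103,0.028,-0.0177,0,0,0,-0.0103,0.028,-0.0177,0,0,0,-0.0103,0.028,-0.0177,0,0,0,-0.0103]'
python3 plan.py 0.333 0.322 0.40 0.133 0 7; echo; python3 - <<'E'
from station import readout
print(readout.get_obs()["joint_pos"])
E
```

```text
t: 15.3
tool_pos: [0.4575, 0.1266, 0.3802]
tcp_rot: [0.002, 0.739, 0.673, 0.0]
contact_force: [-0.4, -0.3, -2.8]
grip_width: 0.12
finger_force: 107.9
grip_depth -0.0187 t 15.3 row [ 0.028  -0.0177 -0.0002  0.0001  0.0001 -0.0103] | mm 33.16504001013087 deg 1.8501278629219637
[0.442 0.156 0.38 ] [0.426 0.185 0.38 ] [0.41  0.214 0.381] [0.392 0.242 0.381] [0.373 0.269 0.381] [0.353 0.296 0.381] [0.333 0.322 0.381] 
[-1.7205294   0.00840359  1.40565147  1.76316401 -0.00543392  1.37523688
 -0.40684932]
```

```bash

python3 -m crank '[0.014,-0.009,0,0,0,-0.005,0.014,-0.009,0,0,0,-0.005,0.014,-0.009,0,0,0,-0.005,0.014,-0.009,0,0,0,-0.005,0.014,-0.009,0,0,0,-0.005]'
python3 plan.py 0.333 0.322 0.40 0.133 0 7; echo; python3 - <<'E'
from station import readout
print(readout.get_obs()["joint_pos"])
E
```

```text
t: 15.92
tool_pos: [0.4169, 0.1986, 0.3799]
tcp_rot: [0.002, 0.713, 0.702, -0.0]
contact_force: [0.5, -0.2, -3.4]
grip_width: 0.116
finger_force: 107.9
grip_depth -0.0187 t 15.925 row [ 0.0182 -0.0111 -0.0002  0.0001  0.0001 -0.0067] | mm 21.339036272727956 deg 1.2148371799985316
[0.406 0.217 0.38 ] [0.395 0.235 0.38 ] [0.383 0.253 0.38 ] [0.371 0.271 0.381] [0.359 0.288 0.381] [0.346 0.305 0.381] [0.333 0.322 0.381] 
[-1.80468529 -0.08148227  1.22076782  1.78626336  0.08129201  1.3833549
 -0.61550683]
```

```bash

python3 -m crank '[0.018,-0.011,0,0,0,-0.0067,0.018,-0.011,0,0,0,-0.0067,0.018,-0.011,0,0,0,-0.0067,0.018,-0.011,0,0,0,-0.0067,0.018,-0.011,0,0,0,-0.0067]'
python3 plan.py 0.333 0.322 0.40 0.133 0 3; echo; python3 - <<'E'
from station import readout
print(readout.get_obs()["joint_pos"])
E
```

```text
t: 16.55
tool_pos: [0.3592, 0.2875, 0.3792]
tcp_rot: [0.002, 0.674, 0.738, -0.001]
contact_force: [-0.1, 0.4, -3.0]
grip_width: 0.116
finger_force: 107.9
grip_depth -0.0187 t 16.55 row [ 0.0123 -0.0075 -0.0007  0.0002  0.0004 -0.0045] | mm 14.446614762317992 deg 0.8138781559250579
[0.351 0.299 0.38 ] [0.342 0.311 0.381] [0.333 0.322 0.381] 
[-1.89171912 -0.05362813  1.09687458  1.78735225  0.05283479  1.37994045
 -0.71490818]
```

```bash

python3 -m crank '[0.0123,-0.0075,0,0.0002,0.0004,-0.0045,0.0123,-0.0075,0,0.0002,0.0004,-0.0045,0.0123,-0.0075,0,0.0002,0.0004,-0.0045,0,0,0,0,0,0,0,0,0,0,0,0]'
python3 -m crank '[0,0,0.02,0,0,0,0,0,0.03,0,0,0,0,0,0.03,0,0,0,0,0,0.03,0,0,0,0,0,0.02,0,0,0]'
python3 -m crank '[0,0,0,0,0,0,0,0,0,0,0,0,0,0,0,0,0,0,0,0,0,0,0,0,0,0,0,0,0,0]'
python3 plan.py 0.333 0.322 0.26 0.133 0 3
cat > look.py <<'E'
from station import camera,readout
from h import *
import sys
np.set_printoptions(precision=4,suppress=True)
k=sys.argv[1];a=camera("side");b=camera("top")
cv2.imwrite(f"pics/hang{k}.png",np.hstack([a["image"][60:340,130:430],b["image"][160:440,60:360]])[:,:,::-1])
o=readout.get_obs();print("joints",o["joint_pos"])
p=o["tool_pos"]+[0,0,.0174]
for n,c in (("side",a),("top",b)):
    W=cloud(c).reshape(-1,3);np.savez(f"h{k}_{n}.npz",**c)
    e=np.array([-np.sin(.133),np.cos(.133),0]);f=np.array([np.cos(.133),np.sin(.133),0])
    d=W-p;s=d@e;x=d@f
    for lo,hi in((-.087,-.03),(.03,.087)):
        Q=W[(s>lo)&(s<hi)&(abs(x)<.02)&(abs(d[:,2])<.02)]
        if len(Q)>8: q=Q-p; print(n,"bar side",lo,len(Q),"along f",np.median(q@f),"s range",(q@e).min(),(q@e).max(),"top z",np.percentile(Q[:,2],90))
E
python3 look.py 1
```

```text
t: 17.18
tool_pos: [0.3344, 0.3202, 0.3792]
tcp_rot: [0.0, 0.66, 0.752, 0.0]
contact_force: [1.4, -0.5, -2.0]
grip_width: 0.116
finger_force: 107.9
t: 17.8
tool_pos: [0.3341, 0.3198, 0.2481]
tcp_rot: [0.0, 0.66, 0.752, -0.0]
contact_force: [0.0, -0.4, -2.8]
grip_width: 0.117
finger_force: 107.9
t: 18.42
tool_pos: [0.334, 0.3208, 0.2494]
tcp_rot: [-0.0, 0.659, 0.752, 0.0]
contact_force: [-1.1, -0.1, -3.1]
grip_width: 0.115
finger_force: 107.9
grip_depth -0.0187 t 18.425 row [ 0.0004 -0.0003  0.0027  0.     -0.0001 -0.0002] | mm 2.7567983737292074 deg 0.03168538781247609
[0.334 0.321 0.247] [0.333 0.322 0.244] [0.333 0.322 0.241] joints [-1.8307  0.1602  1.0979  1.9947 -0.1622  1.0787 -0.5293]
side bar side -0.087 145 along f -0.0006375250036939215 s range -0.0868707123201828 -0.030800071789267212 top z 0.2760962039898238
side bar side 0.03 49 along f -0.004355687886772793 s range 0.041042874023509764 0.08347750825203955 top z 0.27416238877038507
top bar side -0.087 183 along f 0.0006245268247397814 s range -0.08653491779918711 -0.030338381450011533 top z 0.2786152070166471
```

View pics/hang1.png

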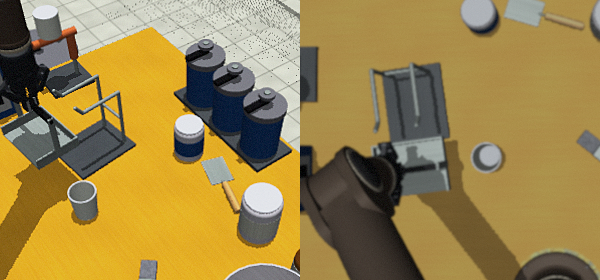

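The stand hooks and the tray are square to each other in both crops, with the tray level and in front of the tips. Bar height agrees with the grasp (centre 0.267). I'll slide it in over the hooks.

```bash

python3 -m crank '[0,0.006,0,0,0,0,0,0.012,0,0,0,0,0,0.015,0,0,0,0,0,0.015,0,0,0,0,0,0.015,0,0,0,0]'
python3 -m crank '[0,0.015,0,0,0,0,0,0.015,0,0,0,0,0,0.015,0,0,0,0,0,0.012,0,0,0,0,0,0.006,0,0,0,0]'
python3 -m crank '[0,0,0,0,0,0,0,0,0,0,0,0,0,0,0,0,0,0,0,0,0,0,0,0,0,0,0,0,0,0]'
python3 plan.py 0.459 0.341 0.268 0.133 0 2; python3 look.py 2
```

```text
t: 19.15
tool_pos: [0.3973, 0.3291, 0.249]
tcp_rot: [0.0, 0.659, 0.752, -0.0]
contact_force: [-0.1, 0.0, -3.2]
grip_width: 0.114
finger_force: 107.9
t: 19.77
tool_pos: [0.4596, 0.3371, 0.2489]
tcp_rot: [0.0, 0.659, 0.752, -0.0]
contact_force: [-0.4, 0.2, -3.2]
grip_width: 0.119
finger_force: 107.9
t: 20.4
tool_pos: [0.4587, 0.3373, 0.2492]
tcp_rot: [-0.0, 0.659, 0.752, 0.0]
contact_force: [0.9, -0.0, -3.3]
grip_width: 0.113
finger_force: 107.9
grip_depth -0.0187 t 20.4 row [ 0.0018  0.0004 -0.     -0.     -0.0001 -0.0002] | mm 1.8618626819557662 deg 0.041426462973315537
[0.459 0.339 0.249] [0.459 0.341 0.249] joints [-1.4451  0.428   0.9963  1.7566 -0.3883  1.1704 -0.2031]
side bar side -0.087 148 along f -0.0025541533288974422 s range -0.08684139478302047 -0.0301036818873251 top z 0.2763103379711017
side bar side 0.03 34 along f 0.00037780213800592624 s range 0.03768024481466773 0.08194542288100935 top z 0.27596032113763325
top bar side -0.087 195 along f -6.305361600649422e-05 s range -0.08690791827427614 -0.03029405131590143 top z 0.2780493956626493
```

View pics/hang2.png

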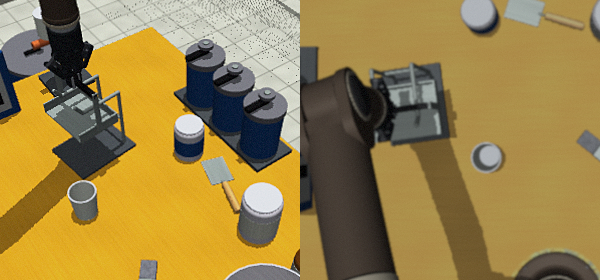

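The tray now sits over the hooks, with the bar above them and the hooks inside the handle opening. I'll lower it.

```bash

python3 -m crank '[0.001,0,0.006,0,0,0,0.001,0,0.012,0,0,0,0.001,0,0.014,0,0,0,0,0,0.012,0,0,0,0,0,0.006,0,0,0]'
python3 -m crank '[0,0,0.001,0,0,0,0,0,0.001,0,0,0,0,0,0.001,0,0,0,0,0,0.001,0,0,0,0,0,0,0,0,0]'
python3 -m crank '[0,0,0.0005,0,0,0,0,0,0.0005,0,0,0,0,0,0.0005,0,0,0,0,0,0.0005,0,0,0,0,0,0,0,0,0]'
```

```text
t: 21.12
tool_pos: [0.4581, 0.3398, 0.1979]
tcp_rot: [-0.0, 0.659, 0.752, -0.001]
contact_force: [0.4, 0.3, -2.6]
grip_width: 0.117
finger_force: 107.9
t: 21.75
tool_pos: [0.4584, 0.3402, 0.1952]
tcp_rot: [-0.0, 0.659, 0.752, 0.0]
contact_force: [0.3, 0.2, -3.0]
grip_width: 0.117
finger_force: 107.9
t: 22.38
tool_pos: [0.4584, 0.3401, 0.1931]
tcp_rot: [-0.0, 0.659, 0.752, -0.0]
contact_force: [0.3, 0.1, -3.4]
grip_width: 0.119
finger_force: 107.9
```

Contact is expected near z = 0.191, so I'll step down half a millimetre at a time.

```bash

python3 -m crank '[0,0,0.0005,0,0,0,0,0,0.0005,0,0,0,0,0,0,0,0,0,0,0,0,0,0,0,0,0,0,0,0,0]'
python3 -m crank '[0,0,0.0005,0,0,0,0,0,0.0005,0,0,0,0,0,0,0,0,0,0,0,0,0,0,0,0,0,0,0,0,0]'
```

```text
t: 23.0
tool_pos: [0.4585, 0.3402, 0.1922]
tcp_rot: [-0.0, 0.659, 0.752, 0.0]
contact_force: [-0.7, 0.0, -2.7]
grip_width: 0.117
finger_force: 107.9
t: 23.62
tool_pos: [0.4585, 0.3402, 0.1912]
tcp_rot: [-0.0, 0.659, 0.752, 0.0]
contact_force: [-0.0, 0.7, -3.1]
grip_width: 0.118
finger_force: 107.9
```

```bash

python3 -m crank '[0,0,0.0005,0,0,0,0,0,0.0005,0,0,0,0,0,0,0,0,0,0,0,0,0,0,0,0,0,0,0,0,0]'
python3 -m crank '[0,0,0.0005,0,0,0,0,0,0,0,0,0,0,0,0,0,0,0,0,0,0,0,0,0,0,0,0,0,0,0]'
```

```text
t: 24.25
tool_pos: [0.4585, 0.3402, 0.1904]
tcp_rot: [-0.0, 0.659, 0.752, 0.0]
contact_force: [-1.9, -0.8, 3.2]
grip_width: 0.115
finger_force: 108.6
t: 24.88
tool_pos: [0.4585, 0.3402, 0.1903]
tcp_rot: [-0.0, 0.659, 0.752, 0.0]
contact_force: [-3.6, -1.7, 8.5]
grip_width: 0.118
finger_force: 109.7
```

Contact shows about 11 N on the hooks. I'll ease off, loosen the grip, then open.

```bash

python3 -m crank '[0,0,-0.0003,0,0,0,0,0,0,0,0,0,0,0,0,0,0,0,0,0,0,0,0,0,0,0,0,0,0,0]' 1 20
python3 -m crank '[0,0,0,0,0,0,0,0,0,0,0,0,0,0,0,0,0,0,0,0,0,0,0,0,0,0,0,0,0,0]' 0.5 20
python3 -m crank '[0,0,0,0,0,0,0,0,0,0,0,0,0,0,0,0,0,0,0,0,0,0,0,0,0,0,0,0,0,0]'
python3 look.py 3
```

```text
t: 25.5
tool_pos: [0.4585, 0.3402, 0.1903]
tcp_rot: [-0.0, 0.659, 0.752, 0.0]
contact_force: [-2.4, -1.3, 5.8]
grip_width: 0.116
finger_force: 109.3
t: 26.12
tool_pos: [0.4585, 0.3402, 0.1899]
tcp_rot: [-0.0, 0.659, 0.752, 0.0]
contact_force: [-0.0, 0.5, -0.1]
grip_width: 0.505
finger_force: 0.0
t: 26.75
tool_pos: [0.4585, 0.3402, 0.19]
tcp_rot: [-0.0, 0.659, 0.752, 0.0]
contact_force: [0.2, -0.8, 0.2]
grip_width: 0.498
finger_force: 0.0
joints [-1.4037  0.493   0.9449  1.8227 -0.4552  1.0609 -0.1543]
side bar side -0.087 173 along f -0.0027131034403824975 s range -0.08658966366152483 -0.03023450262216581 top z 0.2177131200558879
side bar side 0.03 19 along f -0.0013956892833134878 s range 0.04067369073092665 0.08051463228920006 top z 0.21657558256313184
top bar side -0.087 221 along f 5.5235211572594394e-05 s range -0.08689261234388226 -0.030185208809713707 top z 0.21986914183103876
```

View pics/hang3.png

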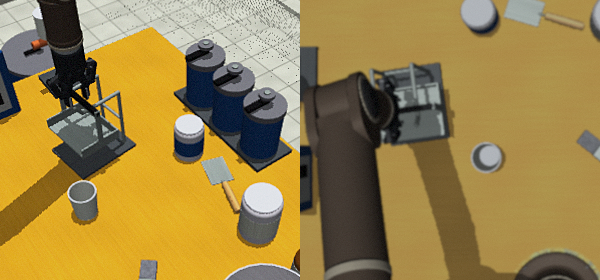

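The tray hangs on the hooks, with the bar top at about 0.217 (expected 0.216), and the fingers are open. I'll retract straight up.

```bash

python3 -m crank '[0,0,-0.005,0,0,0,0,0,-0.01,0,0,0,0,0,-0.015,0,0,0,0,0,-0.02,0,0,0,0,0,-0.03,0,0,0]'
python3 -m crank '[0,0,-0.03,0,0,0,0,0,-0.03,0,0,0,0,0,-0.02,0,0,0,0,0,0,0,0,0,0,0,0,0,0,0]'
python3 -m crank '[0,0,0,0,0,0,0,0,0,0,0,0,0,0,0,0,0,0,0,0,0,0,0,0,0,0,0,0,0,0]'
python3 - <<'E'
from station import camera
from h import *
np.set_printoptions(precision=4,suppress=True)
a=camera("side");b=camera("top")
cv2.imwrite("pics/end.png",np.hstack([a["image"][60:460,100:500],b["image"][130:530,170:540][:350]][:1]+[np.vstack([b["image"][130:,:][:350,60:460],np.zeros((50,400,3),np.uint8)])])[:,:,::-1])
f=np.array([np.cos(.133),np.sin(.133)]);e=np.array([-f[1],f[0]])
for c in(a,b):
    W=cloud(c).reshape(-1,3);d=W[:,:2]-[.457,.339];x=d@f;s=d@e
    for lo,hi in((-.09,-.052),(-.036,.036),(.052,.09)):
        m=(abs(x)<.03)&(s>lo)&(s<hi)&(abs(W[:,2]-.213)<.012)
        if m.sum()>5: print(lo,m.sum(),"x",np.median(x[m]),"s",s[m].min(),s[m].max(),"z",np.percentile(W[m,2],90))
E
```

```text
t: 27.48
tool_pos: [0.4583, 0.34, 0.2712]
tcp_rot: [-0.0, 0.659, 0.752, -0.0]
contact_force: [0.5, 1.1, 0.1]
grip_width: 0.5
finger_force: 0.0
t: 28.1
tool_pos: [0.4582, 0.34, 0.3496]
tcp_rot: [-0.0, 0.659, 0.752, -0.0]
contact_force: [-0.4, -0.1, -0.9]
grip_width: 0.499
finger_force: 0.0
t: 28.72
tool_pos: [0.4585, 0.3401, 0.3499]
tcp_rot: [-0.0, 0.659, 0.752, 0.0]
contact_force: [-0.1, -0.5, -0.6]
grip_width: 0.498
finger_force: 0.0
-0.09 95 x 0.000538465743213892 s -0.0896520201976763 -0.05215927469890467 z 0.21812336101746352
-0.036 137 x 1.7142558995837845e-05 s -0.035385588067983836 0.03521505533486259 z 0.21755238470823787
0.052 59 x -8.699776318331191e-05 s 0.052048769742001164 0.08319904247987658 z 0.21766006394833193
-0.09 101 x 0.0019772786290443026 s -0.08614589260935636 -0.0520940222685909 z 0.21972033542956027
-0.036 197 x 0.002141906471225887 s -0.03596545618208284 0.03518112841090034 z 0.21986484471851284
```

View pics/end.png

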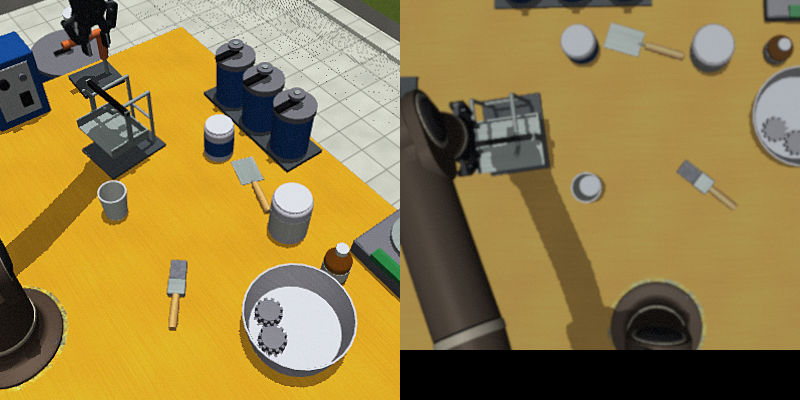

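The tray hangs level on both hooks at (115,120), with the bar within 2 mm of the seat. Both wheels lie in the basin at (268,310) and (272,340). The bystanders are where they were.

```bash
python3 -c "
from station import order
print(order.sign_off())"
```

```text
the job is handed in; nothing more can be done
None
```

The job is handed in: both star wheels lie in the basin, the empty tray hangs level on both hooks with the gripper clear of it, and the other items look unmoved; sign-off gave no verdict.

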